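# Turn the trivet slats-up against the splash guard

## Task

The trivet is lying upside down on the hob, cork side up, and is too wide to grip. Push it up against the splash guard until it stands leaning on the guard, then tip it back over so that it lies flat on the hob with its wooden slats up and its cork side down. Leave the other things where they are.

Things in the scene. Friction and masses are not known exactly. Their poses are not given: they have to be found in the camera images.
- trivet: Loose trivet, 150 x 120 x 14 mm, about 0.2 kg: cork on one broad face, six oak slats on the other. Origin at its centre; x along the 150 mm length, y along the width, +z out of the cork face. At the start it lies flat on the hob, cork up (centre at 7 mm), its +x end toward the guard (square to about 0.13 rad), 0 to 3 cm short of its foot.
- splash_guard: Fixed low guard of polished, slippery steel sheet, 200 mm wide along its y. Origin on the hob, middle of the front line of its foot; -x faces roughly the robot, z up. A grippy black rubber strip, nearly flush with the hob, covers the first 26 mm behind that line; then the sheet curves up (9 mm high at 50 mm, 20 at 63, 42 at 76) and leans back at 72 degrees to its top edge.
- guard_top (a point): Middle of the guard's straight top edge, 90 mm above the hob, 91 mm behind the foot line; free air behind it (two thin struts end 121 mm behind the foot line). A trivet pushed by its near edge, 5 mm over the hob, until that edge is 20 to 25 mm behind the foot line (on the rubber) stays leaning here at 50 to 55 degrees, some 30 mm above the edge; pulled forward from behind it tips over.
- mug: Pale stoneware mug, 88 x 120 x 113 mm, on the hob at the right, origin under its centre. Leave alone.
- salt_shaker: Salt shaker, 44 mm wide, 90 mm high, on the hob at the right, origin under its centre. Leave alone.
- tea_box: Pale carton with a folded top, 68 x 132 x 117 mm, on the counter at the left (6 mm lower than the hob), origin under its centre. Leave alone.
- honey_jar: Honey jar, 71 mm wide, 110 mm high, on the counter at the left, origin under its centre. Leave alone.

How it is judged:
On the way:
1. the trivet has been tipped up by at least 35 degrees and leans on the splash guard (angle between trivet's own z axis and vertical between 0.61 and 1.6 rad and contact force between trivet and splash_guard above 0.1 N), for 0.2 s.
At the end, for the whole second after the job is handed in: The trivet lies flat (within 5 degrees) and at rest on the hob, slats up and cork down, its centre 7 mm (within 4 mm) above the hob (angle between trivet's own z axis and vertical above 3.05 rad and height (world z) of trivet between 0.003 and 0.011 m and linear speed of trivet below 0.02 m/s and angular speed of trivet below 0.1 rad/s); the robot touches nothing.
It fails at once if a bystander is moved by more than 4 cm (distance of any of mug, salt_shaker, tea_box, honey_jar from where it was at the start of the episode above 0.04 m).
It fails at once if a bystander is knocked over (angle between any of mug, salt_shaker, tea_box, honey_jar's own z axis and vertical above 0.7 rad).
It also fails if it takes over 48 s, if anything falls off the work surface, if the arm or the gripper's body presses on something with over 40 N, if the wrist force passes 120 N, or if a joint passes its speed limit or range.

## Robot

A 6-joint arm with a two-finger parallel gripper is mounted at the origin on a cart in front of the work surface, level with it; the furniture and walls round the work are solid. World frame = base frame: x ahead of the robot, y to its left, z up, the work surface at z = 0. Lengths are in m, angles in rad, forces in N, time in s.
With the tool pointing down it reaches from about 0.275 to 0.85 m from the base axis. Payload 19 kg.
Tool frame: the origin (TCP) lies midway between the tips of the shut fingers; the grasp point (between the pads) lies 19 mm behind it; z points along the fingers, y is the line along which they close (so a half turn about z gives the same grasp; the last joint's range is limited). The gripper opens to 85 mm and grips with 20 to 120 N. Pads are 22 mm wide; open, the fingers measure 114 mm over their backs; the gripper's body (76 mm by 85 mm) begins 54 mm behind the grasp point. The pads swing forward as they close: fully open they stand 13 mm farther back than shut.
Start: joints at [-1.299, 0.15, 1.437, -0, 1.554, -0.134], TCP at [0.227, -0.528, 0.231] pointing down, gripper open.
Joint ranges: [-2.8, 2.8], [-0.68, 2.1], [0.12, 2.68], [-1.39, 4.53], [0.16, 2.79], [-2.81, 2.81]. Speed limits (rad/s): [1.89, 1.89, 2.22, 3.01, 3.01, 3.01].

## Interface

Orientations are given as a unit quaternion [x, y, z, w].
In Python, from bench import r, viewer, readout gives the robot as it stands (r), with the cameras (viewer) and the readings (readout). Calls block until the motion is done:
- r.move_pose(position, orientation): joint-space move of the TCP to a pose.
- r.movel(position, rotation=None, speed=0.15, force_limit=None): straight line of the TCP; rotation=None keeps the orientation; speed is the mean speed in m/s. With force_limit (N) it stops when the force on the tool has changed by that much, and returns True; else False.
- r.goto_joints(angles): joint-space move.
- r.grip(opening): finger opening in m; the grip force is fixed at half the most; returns when the fingers have stopped.
- r.wait(seconds).
- r.inverse_kinematics(position, orientation): joint angles nearest the present ones, or None.
- readout.get_obs(): the state.
- viewer.camera(name): name is "scene" or "top" or "wrist"; returns a dict with "image" (384x512x3 uint8, red, green, blue), "K" (3x3 intrinsics, pixels), "R" (3x3) and "t" (3): a world point X has camera coordinates R X + t. Camera axes: x right, y down, z forward; pixel columns grow to the right and rows downward; lengths in m; the calibration is good to about 2 mm. A picture is of the moment at which its call begins. There is no depth.
A pose or a line that the arm cannot do raises r.PlanningError and nothing moves.
- r.job_done(): hands the job in; it is judged then, once.
The state is a dict: "time_s": time; "joints": joint angles; "qd": joint speeds; "joint_efforts": joint torques, N m; "tool_pos": TCP position; "tcp_rot": TCP orientation; "contact_force": force on the tool from outside, world axes, zero at the start; "torque": the same for the moment, N m; "opening": finger opening in m; "finger_force": force on a finger pad.
Only numpy, scipy, OpenCV 4.12 (cv2) and the standard library are available. Lean on these libraries where they do the work, as an engineer would, in place of code of your own. Each camera call takes 0.05 s, during which the arm holds its last target. There are 200 camera calls.

## Working session

There is one attempt and no reset: what is moved stays moved. The work goes in short steps, each a Python script; the robot and the scene stay as the last script left them, time stands still between calls to the robot, and variables do not carry over. Pictures are saved under pics/ and viewed, at most 10 in all, crops included, and the job is handed in when it is done.

```bash
ls; mkdir -p pics
python3 - <<'E'
from bench import r, viewer, readout
import cv2, numpy as np
o=readout.get_obs(); print(o['time_s'],o['tool_pos'],o['tcp_rot'])
for n in ("scene","top"):
    c=viewer.camera(n); cv2.imwrite(f"pics/{n}0.png",c["image"][:,:,::-1]); np.savez(f"pics/{n}0.npz",**c)
    print(n,c["K"].round(1).tolist(),c["R"].round(3).tolist(),c["t"].round(3).tolist())
E
```

```text
bench.py
pics
0.0 [ 0.22693786 -0.52807304  0.23071016] [ 9.79480654e-01  2.01537368e-01 -2.50729607e-05 -5.81347837e-04]
scene [[363.6, 0.0, 254.4], [0.0, 363.6, 191.3], [0.0, 0.0, 1.0]] [[-0.81, -0.587, 0.015], [-0.344, 0.453, -0.823], [0.475, -0.671, -0.569]] [0.446, 0.289, 0.906]
top [[391.0, 0.0, 260.5], [0.0, 391.0, 187.9], [0.0, 0.0, 1.0]] [[-0.0, -1.0, -0.002], [-0.997, 0.0, -0.074], [0.074, 0.002, -0.997]] [-0.053, 0.601, 1.123]
```

View pics/top0.png

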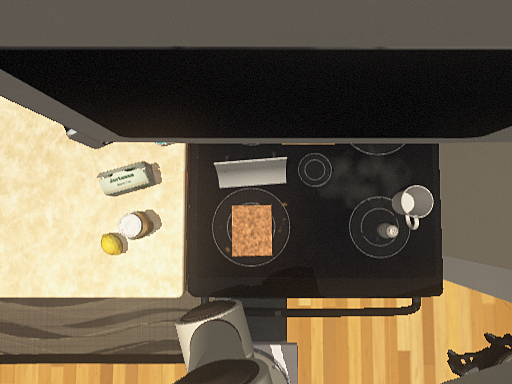

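View pics/scene0.png

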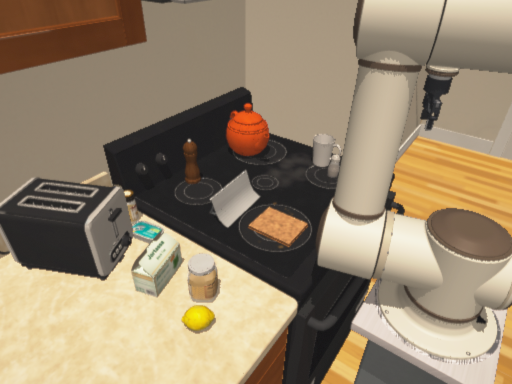

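Top view: cork trivet at cols 232–271, rows 205–257. The guard sheet has its top edge at about (215,162)–(287,156) and its sheet foot at about (220,188)–(287,181). The scene view shows the same layout, with the guard's top corners near (212,196) and (245,172). Next I'll get these to subpixel accuracy and triangulate.

```bash
cat > h.py <<'E'
import numpy as np, cv2
def ray(c,p):
    d=c["R"].T@np.linalg.solve(c["K"],[p[0],p[1],1.]); return -c["R"].T@c["t"],d
def onplane(c,p,z):
    o,d=ray(c,p); return o+d*(z-o[2])/d[2]
def tri(c1,p1,c2,p2):
    P=[c["K"]@np.c_[c["R"],c["t"]] for c in(c1,c2)]
    X=cv2.triangulatePoints(P[0],P[1],np.array(p1,float).reshape(2,1),np.array(p2,float).reshape(2,1))
    return (X[:3]/X[3]).ravel()
def cork(c,roi):
    h=cv2.cvtColor(c["image"],cv2.COLOR_RGB2HSV); m=cv2.inRange(h,(5,80,70),(22,255,255))
    k=np.zeros_like(m);x0,y0,x1,y1=roi;k[y0:y1,x0:x1]=m[y0:y1,x0:x1];return k
def big(m):
    m=cv2.morphologyEx(cv2.morphologyEx(m,cv2.MORPH_CLOSE,np.ones((5,5))),cv2.MORPH_OPEN,np.ones((5,5)))
    return max(cv2.findContours(m,0,2)[0],key=cv2.contourArea)
def quad(k):
    h=cv2.convexHull(k)
    for e in np.linspace(2,15,40):
        q=cv2.approxPolyDP(h,e,True)
        if len(q)<=4:break
    return q[:,0]
E
python3 - <<'E'
from h import *
T=dict(np.load("pics/top0.npz"));S=dict(np.load("pics/scene0.npz"))
for n,c,roi in(("top",T,(222,195,282,265)),("scene",S,(240,195,315,255))):
    k=big(cork(c,roi)); q=quad(k); print(n,q.tolist(),cv2.minAreaRect(k))
    for p in q: print("  ",onplane(c,p,.014).round(4))
    g=cv2.cvtColor(c["image"],cv2.COLOR_RGB2HSV); m=cv2.inRange(g,(0,0,90),(180,60,255))
    x0,y0,x1,y1=(205,145,300,195) if n=="top" else (200,160,265,235)
    mm=np.zeros_like(m);mm[y0:y1,x0:x1]=m[y0:y1,x0:x1]
    print(" guard",quad(big(mm)).tolist())
a=cv2.resize(T["image"][140:265,200:300,::-1],None,fx=4,fy=4,interpolation=0)
b=cv2.resize(S["image"][155:255,190:320,::-1],None,fx=3,fy=3,interpolation=0)
o=np.zeros((500,790,3),np.uint8);o[:,:400]=a;o[:300,400:790]=b;cv2.imwrite("pics/z1.png",o)
E
```

```text
top [[271, 205], [271, 255], [232, 256], [231, 205]] ((249.0, 230.5), (51.0, 44.0), 90.0)
   [ 0.5518 -0.0845  0.014 ]
   [ 0.4063 -0.0842  0.014 ]
   [0.4034 0.0294 0.014 ]
   [0.5518 0.0331 0.014 ]
 guard [[285, 157], [285, 182], [219, 187], [215, 162]]
scene [[248, 224], [275, 206], [307, 227], [278, 247]] ((277.66571044921875, 225.23831176757812), (51.44948196411133, 36.41170120239258), 32.347442626953125)
   [0.5528 0.0321 0.014 ]
   [ 0.5366 -0.0976  0.014 ]
   [ 0.3973 -0.0667  0.014 ]
   [0.4209 0.063  0.014 ]
 guard [[246, 172], [257, 199], [225, 226], [212, 196]]
```

View pics/z1.png

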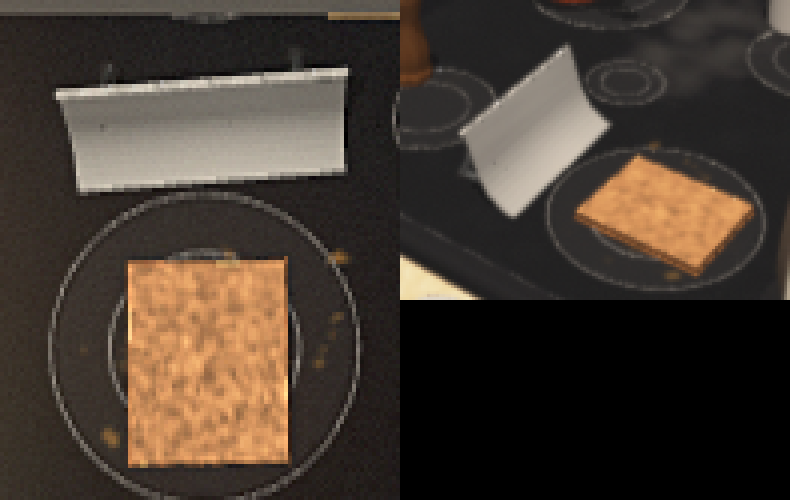

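The crop gives clear corners. Trivet in the top view: (232,205.2), (271.8,204.6), (272,256.2), (232,256.4). Guard top edge: (214.2,163.2)–(286.8,157.2). The scene-view corners are just as readable, so I'll triangulate.

Run:
```python
from h import *
T=dict(np.load("pics/top0.npz"));S=dict(np.load("pics/scene0.npz"))
f=lambda l:[np.array(p)-.5 for p in l]
t=f([(232,205.2),(271.8,204.6),(272,256.2),(232,256.4)]);s=f([(248.7,225.3),(269.6,206.6),(308,224),(290,243.5)])
for a,b in zip(t,s): print("trivet",tri(T,a,S,b).round(4),onplane(T,a,.014).round(4))
c=np.mean([onplane(T,a,.014) for a in t],0); print(c)
t=f([(214.2,163.2),(286.8,157.2),(219.7,187.7),(286.3,182.8)]);s=f([(210.5,199),(246.2,170.3),(227.8,227.3),(260,196.7)])
for a,b,z in zip(t,s,(.09,.09,.002,.002)): print("guard",tri(T,a,S,b).round(4),onplane(T,a,z).round(4),onplane(S,b,z).round(4))
L,R=[onplane(T,a,.09) for a in t[:2]]; d=L-R; print("width",np.linalg.norm(d),"yaw",np.arctan2(-d[0],d[1]))
```

```text
trivet [0.5526 0.0318 0.0106] [0.5527 0.0316 0.014 ]
trivet [ 0.5537 -0.0858  0.0129] [ 0.5544 -0.0854  0.014 ]
trivet [ 0.4047 -0.0853  0.0121] [ 0.4042 -0.0856  0.014 ]
trivet [0.4031 0.0303 0.0154] [0.4037 0.0309 0.014 ]
[ 0.47873807 -0.02711951  0.014     ]
guard [0.6668 0.076  0.0881] [0.6665 0.0757 0.09  ] [0.665 0.078 0.09 ]
guard [ 0.6826 -0.1259  0.0884] [ 0.6832 -0.1253  0.09  ] [ 0.68   -0.1243  0.09  ]
guard [0.6055 0.0698 0.0011] [0.6052 0.0695 0.002 ] [0.6052 0.0708 0.002 ]
guard [ 6.207e-01 -1.287e-01  5.000e-04] [ 0.6198 -0.129   0.002 ] [ 0.6203 -0.1264  0.002 ]
width 0.20168195330935706 yaw 0.08263395394121542
```

Measured:
- Trivet: centre (0.479, -0.027), near edge at x≈0.404, yaw≈0.01, top at about 13 mm.
- Guard: yaw≈0.079, foot middle≈(0.585, -0.032), top edge at about 88 mm.

I'll push with the fingers spread and square to the guard. First I'll touch the hob to find the fingertip height.

```bash
cat >> h.py <<'E'
from scipy.spatial.transform import Rotation as Ro
YAW=.079; Q=(Ro.from_euler('z',YAW)*Ro.from_euler('x',np.pi)).as_quat()
GX=np.array([np.cos(YAW),np.sin(YAW)]); FOOT=np.array([.5853,-.032])
E
python3 - <<'E'
from h import *
from bench import r, viewer, readout
r.grip(.07)
r.move_pose([.368,-.027,.12],Q)
r.movel([.368,-.027,.02],speed=.15)
hit=r.movel([.368,-.027,-.014],speed=.02,force_limit=4)
o=readout.get_obs();z=o['tool_pos'][2];print(hit,o['tool_pos'],o['contact_force'],o['opening'],o['time_s'])
z+=.003
r.movel([.368,-.027,z],speed=.05)
hit=r.movel([.42,-.028,z],speed=.03,force_limit=1.0)
o=readout.get_obs();print(hit,o['tool_pos'],o['contact_force'],o['time_s'])
E
```

```text
True [ 0.36800442 -0.02700107 -0.00774217] [-2.03030391  0.05396301  8.88846337] 0.07002103185687161 4.4083
False [ 0.41999799 -0.0280205  -0.00469514] [-0.01522178 -1.06558627 -0.55770061] 6.5417
```

Run:
```python
from h import *
from bench import r, viewer, readout
z=readout.get_obs()['tool_pos'][2]
for rel,sp in((-.09,.08),(-.03,.05),(-.008,.03)):
    p=FOOT+rel*GX
    try: hit=r.movel([*p,z],speed=sp,force_limit=30)
    except r.PlanningError as e: print(e);break
    o=readout.get_obs();print(rel,hit,o['tool_pos'].round(4),o['contact_force'].round(2),o['time_s'])
for n in("scene","top"):
    c=viewer.camera(n);np.savez(f"pics/{n}1.npz",**c)
    x,y=(190,130) if n=="scene" else (195,130)
    cv2.imwrite(f"pics/{n}1.png",c["image"][:,:,::-1])
T,S=[np.load(f"pics/{n}1.npz")["image"][:,:,::-1] for n in("top","scene")]
cv2.imwrite("pics/z2.png",np.hstack([cv2.resize(S[130:260,190:320],(390,390),interpolation=2),cv2.resize(T[130:260,190:320],(390,390),interpolation=2)]))
```

```text
-0.09 False [ 0.4955 -0.0391 -0.0046] [-0.49 -0.34  0.09] 7.65
-0.03 False [ 0.5553 -0.0344 -0.0046] [ 0.54  0.52 -0.01] 9.0
-0.008 False [ 0.5774 -0.0326 -0.0046] [-0.71 -0.29  0.42] 9.8833
```

View pics/z2.png

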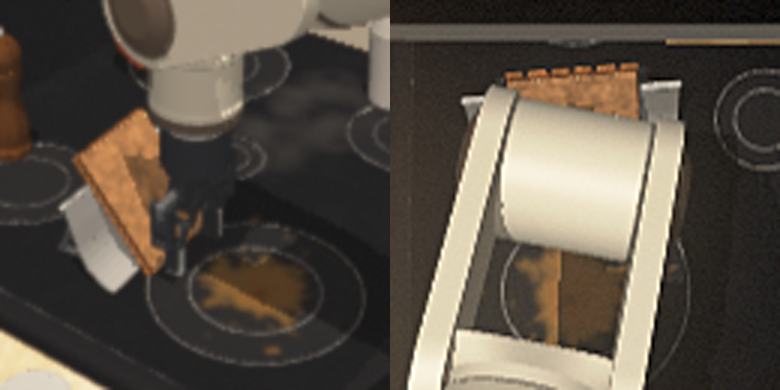

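The trivet leans on the guard, square and centred. In the top view its top edge runs about (228,156)–(273,152). In the scene view the top-left corner is at about (215,183) and the lower near-left corner at about (240,221). I'll measure the lean before pushing the last bit.

Run:
```python
from h import *
T=dict(np.load("pics/top1.npz"));S=dict(np.load("pics/scene1.npz"))
rel=lambda X:np.r_[(X[:2]-FOOT)@GX,(X[:2]-FOOT)@[-GX[1],GX[0]],X[2]].round(4)
print("topL",rel(tri(T,(228.5,156),S,(215,182.7))),"planes",[rel(onplane(T,(228.5,156),z)) for z in(.11,.12)])
print("topR",rel(tri(T,(272.7,151.7),S,(239.3,166))))
for z in(0,.01):print("bot",rel(onplane(S,(240.3,221.3),z)))
```

```text
topL [0.1008 0.0571 0.118 ] planes [array([0.1016, 0.0573, 0.11  ]), array([0.1   , 0.0566, 0.12  ])]
topR [ 0.0979 -0.0654  0.1197]
bot [0.0097 0.0541 0.    ]
bot [0.0029 0.0643 0.01  ]
```

Lean is about 48° with the lower edge roughly 13 mm behind the foot line. Pushing about 9 mm more, then backing off and checking it stays.

Run:
```python
from h import *
from bench import r, viewer, readout
S=dict(np.load("pics/scene0.npz")); print("mill",onplane(S,(193,182),0),"kettle",onplane(S,(240,158),0))
z=readout.get_obs()['tool_pos'][2]
p=FOOT+.001*GX; print(r.movel([*p,z],speed=.03,force_limit=30))
r.wait(.2); p=FOOT-.045*GX; r.movel([*p,z],speed=.06); r.movel([*p,.23],speed=.2)
c=viewer.camera("scene");np.savez("pics/scene2.npz",**c);t=viewer.camera("top")
o=readout.get_obs();print(o['tool_pos'],o['time_s'])
cv2.imwrite("pics/z3.png",np.hstack([cv2.resize(k["image"][130:260,190:320,::-1],(390,390),interpolation=2) for k in(c,t)]))
for rel,h in((-.045,.23),(.155,.23),(.155,.096),(.06,.096)):
    p=FOOT+rel*GX; print(rel,h,r.inverse_kinematics([*p,h],Q))
```

```text
mill [ 0.8727021  -0.05335685  0.        ] kettle [ 0.84483987 -0.30353516  0.        ]
False
[ 0.54012543 -0.03550925  0.22895738] 12.975
-0.045 0.23 [-2.07966882e-01  8.12110246e-02  1.51691954e+00 -4.44089210e-16
  1.54346209e+00  1.28382944e+00]
0.155 0.23 [-1.30673055e-01  5.07580422e-01  9.73497261e-01 -4.44089210e-16
  1.66051497e+00  1.36112327e+00]
0.155 0.096 [-1.30673055e-01  5.59387204e-01  1.16663929e+00 -4.44089210e-16
  1.41556616e+00  1.36112327e+00]
0.06 0.096 [-1.61463683e-01  3.70119370e-01  1.44098670e+00 -4.44089210e-16
  1.33048658e+00  1.33033264e+00]
```

View pics/z3.png

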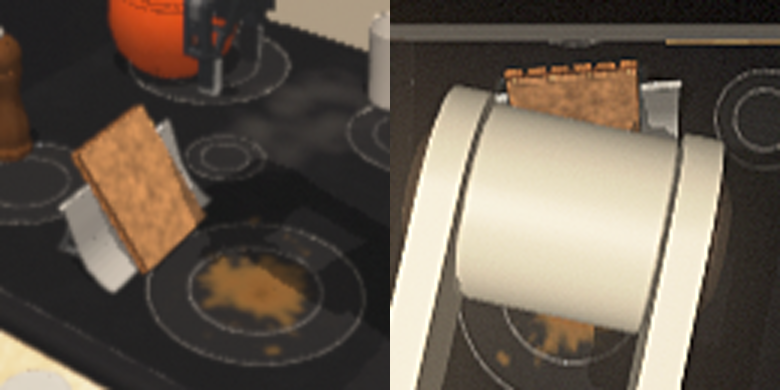

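It stays leaning after release. The pepper mill is at x≈0.87, so there is clearance behind the guard. Next I go over the top, down behind the trivet, and pull it forward.

Run:
```python
from h import *
from bench import r, viewer, readout
P=lambda rel,h:[*(FOOT+rel*GX+np.array([0,-.002])),h]
r.movel(P(.147,.23),speed=.2)
print(r.movel(P(.147,.098),speed=.12,force_limit=15))
for rel in(.07,.035,.01,-.005):
    hit=r.movel(P(rel,.098),speed=.06,force_limit=20); o=readout.get_obs();print(rel,hit,o['tool_pos'].round(3),o['contact_force'].round(2),o['time_s'])
r.wait(.5); r.movel(P(-.005,.25),speed=.2)
r.move_pose([.35,-.3,.3],Q)
c=viewer.camera("scene");t=viewer.camera("top");np.savez("pics/scene3.npz",**c);np.savez("pics/top3.npz",**t)
print(readout.get_obs()['time_s'])
cv2.imwrite("pics/z4.png",np.hstack([cv2.resize(k["image"][130:260,190:320,::-1],(390,390),interpolation=2) for k in(c,t)]))
```

```text
False
0.07 False [ 0.656 -0.029  0.099] [1.6  0.63 5.76] 16.7667
0.035 True [ 0.647 -0.029  0.101] [0.37 0.74 4.11] 17.0833
0.01 False [ 0.595 -0.033  0.098] [-0.56  1.05 -0.75] 18.1083
-0.005 False [ 0.58  -0.034  0.098] [-0.35 -0.74 -0.43] 18.5083
21.35
```

View pics/z4.png

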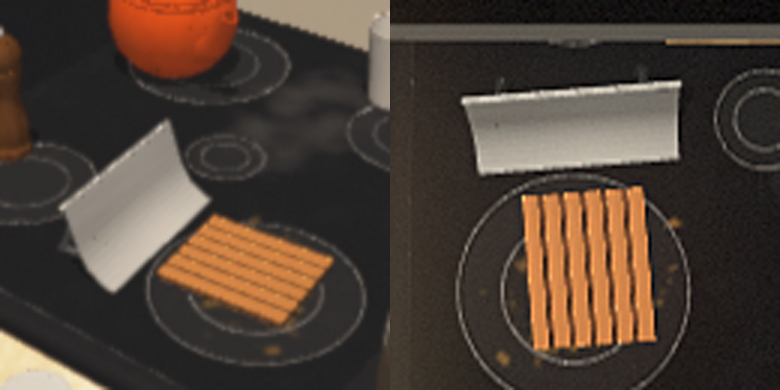

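The trivet lies flat with its slats up, just in front of the guard. In the top crop its corners are about (522,195), (642,187), (655,340) and (535,350). Nothing else has moved and the arm is clear.

Run:
```python
from bench import r, viewer, readout
print(r.job_done())
```

```text
the job is handed in; nothing more can be done
None
```

The job is handed in: the trivet leaned on the guard at about 50°, then was tipped over and now lies flat on the hob, slats up and cork down; nothing else in the final view had moved, and the arm was clear at about 21 s (limit 48 s); no verdict came back.

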